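# Load a sample rack into the reader lane and shut the retaining arm

## Robot

A 6-joint arm with a two-finger parallel gripper is mounted at the origin on a cart in front of the work surface, level with it; the furniture and walls round the work are solid. World frame = base frame: x ahead of the robot, y to its left, z up, the work surface at z = 0. Lengths are in m, angles in rad, forces in N, time in s.
With the tool pointing down it reaches from about 0.375 to 0.975 m from the base axis. Payload 3.8 kg.
Tool frame: the origin (TCP) lies midway between the tips of the shut fingers; the grasp point (between the pads) lies 19 mm behind it; z points along the fingers, y is the line along which they close (so a half turn about z gives the same grasp; the last joint's range is limited). The gripper opens to 85 mm and grips with 20 to 120 N. Pads are 22 mm wide; open, the fingers measure 114 mm over their backs; the gripper's body (76 mm by 85 mm) begins 54 mm behind the grasp point. The pads swing forward as they close: fully open they stand 13 mm farther back than shut.
Start: joints at [-1.158, 0.264, 1.604, -0, 1.274, -0.037], TCP at [0.293, -0.608, 0.231] pointing down, gripper open.
Joint ranges: [-2.63, 2.63], [-0.94, 2.18], [0.31, 2.57], [-1.31, 4.45], [0, 2.66], [-2.55, 2.55]. Speed limits (rad/s): [2.57, 2.57, 3.14, 3.14, 3.14, 3.14].

## Interface

Orientations are given as a rotation vector (axis times angle).
In Python, from workcell import read_state, vision, ticket gives the robot as it stands. The module is installed in compiled form; this text tells all that it offers.
- The arm moves only by the tool jog_arm, never from a script. Its arguments are lists of equal length, an entry for each row: "turn": the turn, a rotation vector about the tool's x, y, z in rad, a list of three; "delta_pos": the shift along the tool's x, y, z in m, a list of three; "gripper": the finger opening in m, from 0 to 0.0854. In form: {"turn": [[rx, ry, rz], ...], "delta_pos": [[dx, dy, dz], ...], "gripper": [gripper, ...]}. A call has 1 to 20 rows; each row shifts and turns the commanded pose from where the row before left it, along the tool's axes as they then stand; what a row does not reach is not made up. A row lasts 1/12 s, in which the tool goes at most 41.7 mm and 7.16 degrees, less where a joint would pass 70% of its speed; a pose out of reach is approached as far as the arm can. A call with a gripper value outside its range is refused whole. The fingers move at their own pace and stop on an object; "grip_force" is the grip in N (left out, the last holds). Time passes only in rows, so rows that do not move let the fingers close. It gives the time, the measured TCP pose, the force, the opening and the grip force at its end, in the units of the state.
- read_state(): the state, without advancing time (a new reading comes with each control period).
- vision.read_camera(name): name is "scene" or "side" or "wrist"; returns the picture (420x560x3 uint8, red, green, blue); there is no depth.
- vision.calibration(name): a dict with "vfov" (degrees; the focal length in pixels is half the picture's height over the tangent of half this angle, whatever the lens; pixels are square), "cx", "cy" (the principal point, pixels), "dist" ([k1, k2, p1, p2, k3] as OpenCV has them; the pictures are not rectified), "R" (3x3) and "t" (3): a world point X has camera coordinates R X + t; the wrist camera has in their place "mount" (4x4, takes a point from camera to tool coordinates, whose origin is the TCP and whose axes are the flange's). Camera axes: x right, y down, z forward; pixel columns grow to the right and rows downward; lengths in m; the calibration is good to about 2 mm. A picture is of the moment at which its call begins: read the wrist's pose just before it. calibration takes no time and is no camera call.
- ticket.finish_job(): hands the job in; it is judged then, once.
The state is a dict: "time": time; "q": joint angles; "joint_vel": joint speeds; "joint_torque": joint torques, N m; "tool_pos": TCP position; "tcp_rot": TCP orientation; "wrist_force": force on the tool from outside, world axes, zero at the start; "torque": the same for the moment, N m; "width": opening from 0.0 (shut) to 1.0 (fully open); "grip_force": force on a finger pad.
Only numpy, scipy, OpenCV 4.12 (cv2) and the standard library are available. Lean on these libraries where they do the work, as an engineer would, in place of code of your own. Each camera call takes 0.05 s, during which the arm holds its last target. There are 200 camera calls.

## Task

The dark rack of freshly spun samples has to go into the reader without a knock. Push it along the plate and down the lane until it is fully home against the two rubber buffers, without it ever touching either steel guide rail and without lifting or tipping it, then push the yellow retaining arm fully shut across the lane behind it. Leave the beaker and the timer where they stand.

Things in the scene. Friction and masses are not known exactly. Their poses are not given: they have to be found in the camera images.
- loader: Fixed rack reader: 8 mm grey plate, black stripes along it; x -240 to 231, y -85 to 85 mm. Own +x points down the lane (the way to push), +y left of that, +z up. Origin on the desk under the middle of the lane's mouth; lane centred on y = 0. The part behind x = -30 mm is the open apron where the rack starts. The retaining arm's pivot is at x 22, y -108 mm.
- lane_end (a point): Point midway between the faces of the two rubber buffers that end the lane: x 186, y 0 mm in the loader's frame, 26 mm above the desk; axes those of the loader. The buffers are 18 mm in diameter, at y -30 and 30 mm, in front of a white reader housing (x 192 to 230 mm, 158 mm wide, 79 mm high).
- guide_rails: The two steel guide rails (origin and axes those of the loader): straight from x 2 to 190 mm, inner faces at y -55 and 55 mm, 6 mm thick, tops 30 mm above the desk. At the mouth flared lead-ins widen back to x -29 mm, there about 137 mm apart inside. The rack must never touch them; centred and straight it has 11 mm to spare on each side.
- rack: Low dark rack with rows of tubes, loose, 0.2 to 0.35 kg. Its solid block is 148 mm long (own x), 88 mm wide (own y), 35 mm high; the tubes reach 55 mm. Origin: centre of the underside. Starts on the apron, own +x end towards the lane, up to 0.2 rad askew, up to 20 mm off centre. Fully home its origin is at x 112 mm in the loader's frame, its rear face at x 38 mm.
- retainer (a joint): Retaining arm: yellow bar, 122 mm long, 12 mm square, swings level about a vertical pivot, 32 to 44 mm above the desk (over the rails). Radians: 0 = shut, at a stop, across the lane behind the home rack (bar at x 16 to 28 mm). At q it points from the pivot along (-sin q, cos q) in the loader's x, y. Starts open at 1.57 to 1.8; stays where left; about 0.5 N at the knob moves it.
- bar_knob (a point): Centre of the arm's black upright knob (18 mm in diameter, from 32 to 66 mm above the desk), 116 mm from the pivot; this point is 52 mm above the desk.
- beaker: White beaker, 66 mm wide, 73 mm high, loose, a bystander. Origin: centre of its base.
- lab_timer: White lab timer, 41 x 66 x 67 mm, loose, a bystander. Origin: centre of its base.

How it is judged:
On the way, in this order (a step that is already met when the one before it is completed fails the run):
1. the rack is fully home against the buffers and at rest, the retaining arm still open (x of rack in the frame of loader between 0.107 and 0.116 m and angle between the x axis of rack and the x axis of loader, either way round below 0.08 rad and linear speed of rack below 0.01 m/s and value of joint retainer above 0.5 rad), for 0.2 s.
2. the retaining arm is shut across the lane (value of joint retainer below 0.09 rad), for 0.2 s.
At the end, for the whole second after the job is handed in: The rack stands on the plate at the lane's end, within 5 mm of the buffers and within 0.08 rad of straight, at rest, and the retaining arm is shut behind it (within 0.09 rad of its stop) (x of rack in the frame of loader between 0.107 and 0.116 m and angle between the x axis of rack and the x axis of loader, either way round below 0.08 rad and linear speed of rack below 0.01 m/s and value of joint retainer below 0.09 rad and height (world z) of rack below 0.012 m); the robot touches nothing.
It fails at once if the rack touches a guide rail (contact force between rack and guide_rails above 0.2 N).
It fails at once if the rack is lifted or tipped (its underside more than 6 mm above the plate, or more than 0.1 rad off level) (height (world z) of rack above 0.014 m or angle between rack's own z axis and vertical above 0.1 rad).
It fails at once if the beaker or timer is moved by more than 20 mm (distance of any of beaker, lab_timer from where it was at the start of the episode above 0.02 m).
It also fails if it takes over 72 s, if anything falls off the work surface, if the arm or the gripper's body presses on something with over 40 N, if the wrist force passes 120 N, or if a joint passes its speed limit or range.

## Working session

There is one attempt and no reset: what is moved stays moved. The work goes in short steps, Python scripts to look and compute and a tool call to move; the robot and the scene stay as the last step left them, time stands still between calls to the robot, and variables do not carry over. Pictures are saved under pics/ and viewed, at most 10 in all, crops included, and the job is handed in when it is done.

Besides the shell and the picture viewer there is one more tool, called by a JSON object that holds its "op" and its "data", one argument or row to a line. jog_arm: Moves the arm, as the interface text tells. Its arguments: {"type":"object","properties":{"turn":{"type":"array","items":{"type":"array","items":{"type":"number"}}},"delta_pos":{"type":"array","items":{"type":"array","items":{"type":"number"}}},"gripper":{"type":"array","items":{"type":"number"}},"grip_force":{"type":"number"}},"required":["turn","delta_pos","gripper"]}

```bash
mkdir -p pics; python3 - <<'E'
from workcell import read_state, vision
import cv2
s=read_state();print({k:s[k] for k in('time','tool_pos','tcp_rot','width')})
for n in('scene','side'):
    cv2.imwrite(f'pics/{n}0.png',vision.read_camera(n)[:,:,::-1])
    c=vision.calibration(n);print(n,c)
print(vision.calibration('wrist'))
E
```

```text
{'time': 0.0, 'tool_pos': array([ 0.29316094, -0.60716984,  0.22991333]), 'tcp_rot': array([-3.06023904e+00, -7.00161005e-01,  7.15129882e-04]), 'width': 0.9981445346000831}
scene {'vfov': 52.98929502280998, 'cx': 279.9143282329616, 'cy': 211.33570437091691, 'dist': array([-0.05981995,  0.        ,  0.        ,  0.        ,  0.        ]), 'R': array([[-0.51525184, -0.85663592, -0.0262762 ],
       [-0.37832858,  0.25485461, -0.88989697],
       [ 0.76901432, -0.44858002, -0.45540416]]), 't': array([0.45710883, 0.19774992, 0.82242281])}
side {'vfov': 53.528113240471555, 'cx': 288.04545993384306, 'cy': 207.53777854409995, 'dist': array([-0.0800943,  0.       ,  0.       ,  0.       ,  0.       ]), 'R': array([[ 0.95035151, -0.31085699,  0.01414004],
       [-0.1826723 , -0.59409909, -0.78337545],
       [ 0.25191832,  0.74189905, -0.62138793]]), 't': array([-0.46289439,  0.26088651,  0.60055324])}
{'vfov': 61.71180174503152, 'cx': 278.97409238851895, 'cy': 208.0801707424374, 'dist': array([-0.06818716,  0.        ,  0.        ,  0.        ,  0.        ]), 'mount': array([[-5.04118593e-04, -9.63488642e-01, -2.67748729e-01,
         6.86067711e-02],
       [ 9.99999870e-01, -5.05118363e-04, -6.51458648e-05,
         7.20877486e-04],
       [-7.24774985e-05, -2.67748727e-01,  9.63488772e-01,
        -1.43132247e-01],
       [ 0.00000000e+00,  0.00000000e+00,  0.00000000e+00,
         1.00000000e+00]])}
```

View pics/scene0.png

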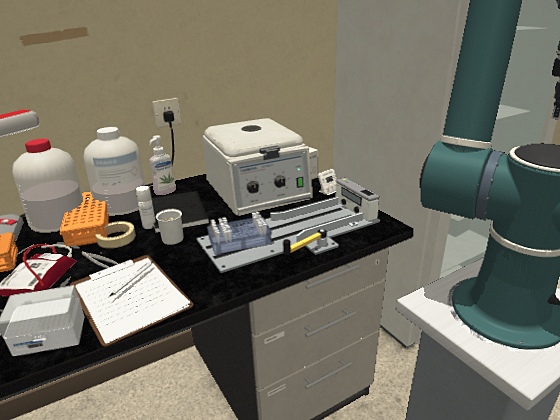

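View pics/side0.png

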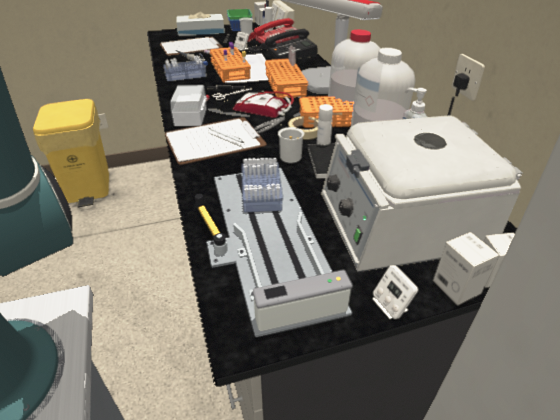

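Scene: the rack is on the apron at (240,235), housing at (358,200). Side: the lane runs towards the camera, with the rack at (262,185), housing at (300,300), knob at (220,240) and arm tip near (205,212). Next, enlarged crops.

```bash
python3 - <<'E'
import cv2
a=cv2.imread('pics/side0.png')[145:335,190:360]
cv2.imwrite('pics/sidec.png',cv2.resize(a,None,fx=3.1,fy=3.1,interpolation=cv2.INTER_CUBIC))
a=cv2.imread('pics/scene0.png')[165:275,190:385]
cv2.imwrite('pics/scenec.png',cv2.resize(a,None,fx=4,fy=4,interpolation=cv2.INTER_CUBIC))
E
```

```text
(no output)
```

View pics/sidec.png

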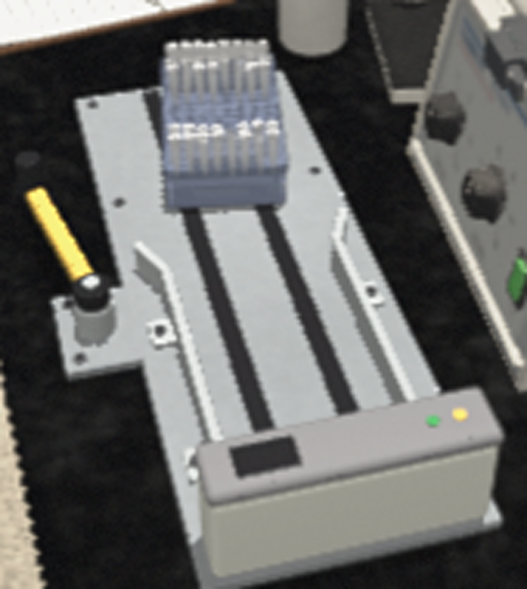

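View pics/scenec.png

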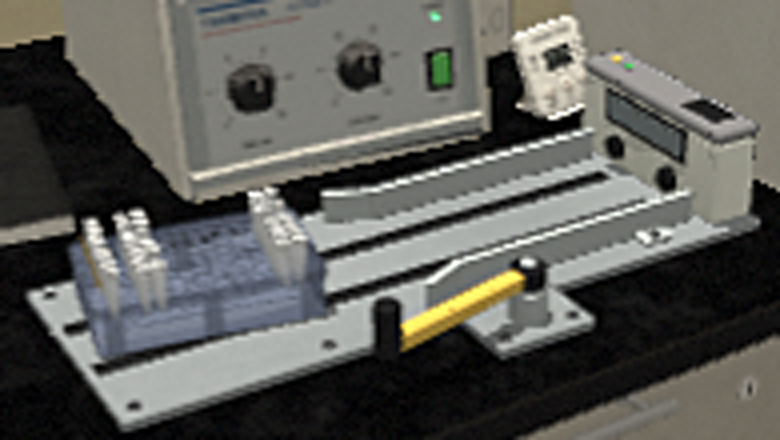

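Side crop: plate back corners at (77,98) and (283,72), rack front bottom edge from about (168,205) to (283,209), pivot cap at (90,288), dark knob at (28,160). Scene crop: plate corners at (130,425), (27,290) and (757,222), knob at (387,325), rack −y bottom edge from (107,360) to (325,314). Now fitting the poses.

```bash
cat > h.py <<'E'
import numpy as np, cv2
from workcell import vision, read_state
from scipy.optimize import least_squares
from scipy.spatial.transform import Rotation as Ro
def K(c):
    f=210/np.tan(np.radians(c['vfov'])/2); return np.array([[f,0,c['cx']],[0,f,c['cy']],[0,0,1]])
def proj(n,X,st=None):
    c=vision.calibration(n)
    if n=='wrist':
        T=np.eye(4);T[:3,:3]=Ro.from_rotvec(st['tcp_rot']).as_matrix();T[:3,3]=st['tool_pos']
        M=np.linalg.inv(T@c['mount']);R,t=M[:3,:3],M[:3,3]
    else: R,t=c['R'],c['t']
    return cv2.projectPoints(np.atleast_2d(X).astype(float),cv2.Rodrigues(R)[0],np.array(t,float),K(c),c['dist'])[0][:,0]
def place(p,X):
    c,s=np.cos(p[2]),np.sin(p[2]);X=np.atleast_2d(X)/1000.
    return np.c_[p[0]+c*X[:,0]-s*X[:,1],p[1]+s*X[:,0]+c*X[:,1],X[:,2]]
def fit(obs,p0,st=None):   # obs {cam:[(local mm xyz),(u,v)]}
    f=lambda p:np.concatenate([(proj(n,place(p,[o[0] for o in L]),st)-[o[1] for o in L]).ravel() for n,L in obs.items()])
    r=least_squares(f,p0,loss='soft_l1');return r.x,f(r.x)
def rel(L,p):
    c,s=np.cos(L[2]),np.sin(L[2]);d=np.array(p[:2])-L[:2]
    return np.array([c*d[0]+s*d[1],-s*d[0]+c*d[1],(p[2]-L[2]+np.pi)%(2*np.pi)-np.pi])
def box(x0,x1,y0,y1,z):return [(x0,y0,z),(x1,y0,z),(x1,y1,z),(x0,y1,z)]
def poly(im,n,p,X,col,k,off,st=None):
    q=(proj(n,place(p,X),st)-off+.5)*k; cv2.polylines(im,[np.int32(q*8)],True,col,1,cv2.LINE_AA,3)
E
cat > m.py <<'E'
from h import *
S=lambda u,v:(190+u/3.1,145+v/3.1)
C=lambda u,v:(190+u/4,165+v/4)
L,r=fit({'side':[((-240,-85,8),S(77,98)),((-240,85,8),S(283,72)),((231,-85,0),S(200,588)),((231,85,8),S(500,518)),((22,-108,46),S(90,284))],
 'scene':[((-240,-85,8),C(130,425)),((-240,85,8),C(27,290)),((231,-85,8),C(757,220)),((22,-108,46),C(532,264))]},[.5,-.3,-1.4])
print(L,r.round(1))
P,r=fit({'side':[((74,-44,8),S(168,205)),((74,44,8),S(283,209))],
 'scene':[((-74,-44,8),C(107,360)),((74,-44,8),C(325,314))]},[.6,.1,-1.4])
print(P,r.round(1),'rack rel',rel(L,P))
for q in (1.57,1.7,1.8):
    k=place(L,[(22-116*np.sin(q),-108+116*np.cos(q),66)]);print(q,(proj('scene',k)-[190,165])*4,(proj('side',k)-[190,145])*3.1)
for n,f,k,off in(('side','side0',3.1,(190,145)),('scene','scene0',4,(190,165))):
    im=cv2.imread(f'pics/{f}.png');h,w=(190,170) if n=='side' else(110,195)
    im=cv2.resize(im[off[1]:off[1]+h,off[0]:off[0]+w],None,fx=k,fy=k,interpolation=cv2.INTER_CUBIC)
    for z in(8,43):poly(im,n,P,box(-74,74,-44,44,z),(0,0,255),k,off)
    poly(im,n,L,box(-240,231,-85,85,8),(0,255,0),k,off)
    for s in(-55,55):poly(im,n,L,[(2,s,30),(190,s,30)],(255,0,255),k,off)
    poly(im,n,L,box(192,230,-79,79,79),(0,255,0),k,off)
    cv2.imwrite(f'pics/{n}_fit.png',im)
a,b=[cv2.imread(f'pics/{n}_fit.png') for n in('side','scene')]
b=cv2.resize(b,None,fx=.6,fy=.6); 
a=a[:,:];W=np.zeros((600,800,3),np.uint8)
W[:a.shape[0],:330]=cv2.resize(a[:400,:330],(330,400)).copy() if 0 else a[:600,:330]
W[:b.shape[0],332:800]=b[:,:468]
cv2.imwrite('pics/fit.png',W)
E
python3 m.py
```

```text
[ 0.51022052  0.1840985  -1.61442225] [-0.5 -1.1 -0.3 -2.2 -0.2  2.   0.6 -0.4 -0.1 -1.8 -1.1 -1.1  0.7  0.1
  2.1 -0.5  0.1 -0.4]
[ 0.52986729  0.33026259 -1.80349586] [-1.5  0.6  1.4 -2.3 -1.1 -0.4  2.6  0.1] rack rel [-0.14688185  0.01325355 -0.18907361]
1.57 [[366.0872403  283.98995825]] [[ 62.52793535 145.09208118]]
1.7 [[380.15460251 294.94830283]] [[ 40.4517398  149.24469625]]
1.8 [[393.09015021 302.80911337]] [[ 23.79643578 153.56491829]]
```

View pics/fit.png

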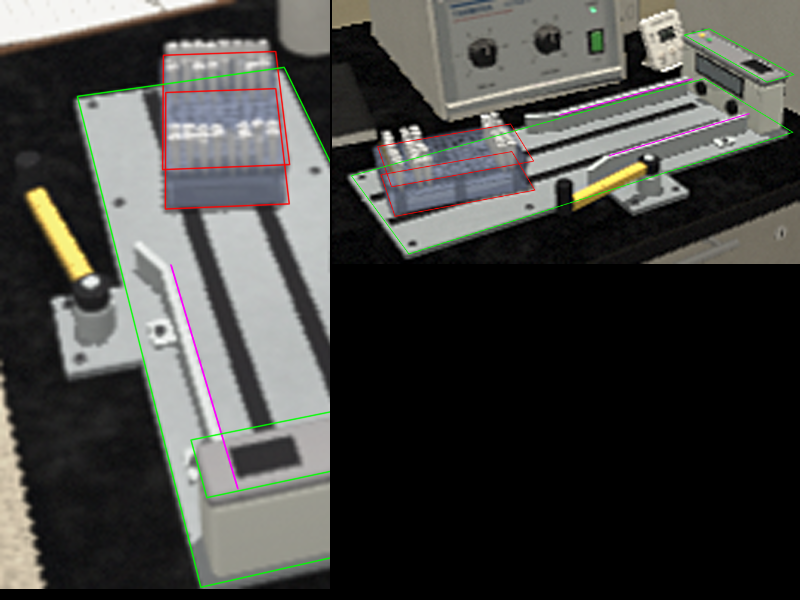

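The loader fit overlays well. The rack is at x −147, y +13 mm, yaw −0.19 in the loader frame, and the retaining arm is at about 1.77 rad. I'd like to push the rack's +y flank first to square and centre it, so I'll check the room beside it.

```bash
cat >> h.py <<'E'
LD=np.array([0.51022052,0.1840985,-1.61442225])
def ray(n,uv,z):
    c=vision.calibration(n);q=cv2.undistortPoints(np.array([[uv]],float),K(c),c['dist'])[0,0]
    d=c['R'].T@[q[0],q[1],1];o=-c['R'].T@c['t'];return o+d*(z-o[2])/d[2]
E
python3 - <<'E'
from h import *
S=lambda u,v:(190+u/3.1,145+v/3.1)
for nm,u,v in(('cf base back',410,150),('cf base front',520,372),('beaker base',312,50),('beakerR',345,40),('beakerL',280,40),('board corner',393,100)):
    X=ray('side',S(u,v),0.0);print(nm,X[:2].round(3),rel(LD,[*X[:2],0])[:2].round(3))
st=read_state();print(Ro.from_rotvec(st['tcp_rot']).as_matrix().round(3))
for y in (.1,.0,.055):
  print(place(LD,[(-145,y*1000,0)]))
E
```

```text
cf base back [0.667 0.29 ] [-0.113  0.152]
cf base front [0.646 0.053] [0.125 0.142]
beaker base [0.641 0.448] [-0.269  0.119]
beakerR [0.673 0.455] [-0.277  0.151]
beakerL [0.619 0.471] [-0.291  0.097]
board corner [0.679 0.357] [-0.18   0.161]
[[ 0.901  0.435 -0.001]
 [ 0.435 -0.901  0.002]
 [ 0.    -0.002 -1.   ]]
[[0.61644913 0.32459933 0.        ]]
[[0.51654427 0.32896054 0.        ]]
[[0.57149194 0.32656187 0.        ]]
```

{"op": "jog_arm", "data": {
  "turn": [
    [0,0,0],
    [0,0,0],
    [0,0,0],
    [0,0,0],
    [0,0,0],
    [0,0,0],
    [0,0,0],
    [0,0,0],
    [0,0,0],
    [0,0,0],
    [0,0,0],
    [0,0,0],
    [0,0,0],
    [0,0,0],
    [0,0,0],
    [0,0,0],
    [0,0,0],
    [0,0,0],
    [0,0,0],
    [0,0,0]
  ],
  "delta_pos": [
    [0.024,-0.0283,-0.001],
    [0.024,-0.0283,-0.001],
    [0.024,-0.0283,-0.001],
    [0.024,-0.0283,-0.001],
    [0.024,-0.0283,-0.001],
    [0.024,-0.0283,-0.001],
    [0.024,-0.0283,-0.001],
    [0.024,-0.0283,-0.001],
    [0.024,-0.0283,-0.001],
    [0.024,-0.0283,-0.001],
    [0.024,-0.0283,-0.001],
    [0.024,-0.0283,-0.001],
    [0.024,-0.0283,-0.001],
    [0.024,-0.0283,-0.001],
    [0.024,-0.0283,-0.001],
    [0.024,-0.0283,-0.001],
    [0.024,-0.0283,-0.001],
    [0.024,-0.0283,-0.001],
    [0.024,-0.0283,-0.001],
    [0.024,-0.0283,-0.001]
  ],
  "gripper": [0.075,0.075,0.075,0.075,0.075,0.075,0.075,0.075,0.075,0.075,0.075,0.075,0.075,0.075,0.075,0.075,0.075,0.075,0.075,0.075]
}}

```text
time: 1.77
tool_pos: [0.4793, 0.1124, 0.251]
tcp_rot: [3.062, 0.701, -0.001]
wrist_force: [0.9, -0.4, 0.4]
width: 0.88
grip_force: 0.0
```

{"op": "jog_arm", "data": {
  "turn": [
    [0,0,0],
    [0,0,0],
    [0,0,0],
    [0,0,0],
    [0,0,0],
    [0,0,0],
    [0,0,-0.12],
    [0,0,-0.12],
    [0,0,-0.12],
    [0,0,-0.12],
    [0,0,-0.12],
    [0,0,-0.12],
    [0,0,-0.12],
    [0,0,-0.12],
    [0,0,-0.12],
    [0,0,-0.12],
    [0,0,-0.12],
    [0,0,-0.12],
    [0,0,-0.12],
    [0,0,-0.12]
  ],
  "delta_pos": [
    [0.024,-0.0283,0],
    [0.024,-0.0283,0],
    [0.024,-0.0283,0],
    [0.024,-0.0283,0],
    [0.024,-0.0283,0],
    [0.024,-0.0283,0],
    [0,0,0],
    [0,0,0],
    [0,0,0],
    [0,0,0],
    [0,0,0],
    [0,0,0],
    [0,0,0],
    [0,0,0],
    [0,0,0],
    [0,0,0],
    [0,0,0],
    [0,0,0],
    [0,0,0],
    [0,0,0]
  ],
  "gripper": [0.075,0.075,0.075,0.075,0.075,0.075,0.075,0.075,0.075,0.075,0.075,0.075,0.075,0.075,0.075,0.075,0.075,0.075,0.075,0.075]
}}

```text
time: 3.43
tool_pos: [0.5351, 0.3259, 0.2506]
tcp_rot: [-1.514, -2.752, 0.002]
wrist_force: [0.4, -0.5, 0.2]
width: 0.878
grip_force: 0.0
```

{"op": "jog_arm", "data": {
  "turn": [
    [0,0,-0.12],
    [0,0,-0.12],
    [0,0,-0.12],
    [0,0,-0.12],
    [0,0,-0.12],
    [0,0,-0.12],
    [0,0,-0.12],
    [0,0,-0.12],
    [0,0,0]
  ],
  "delta_pos": [
    [0,0,0],
    [0,0,0],
    [0,0,0],
    [0,0,0],
    [0,0,0],
    [0,0,0],
    [0,0,0],
    [0,0,0],
    [0,0,0]
  ],
  "gripper": [0.075,0.075,0.075,0.075,0.075,0.075,0.075,0.075,0.075]
}}

```text
time: 4.18
tool_pos: [0.5352, 0.3259, 0.2506]
tcp_rot: [-0.077, -3.14, 0.001]
wrist_force: [0.1, 0.3, 0.2]
width: 0.878
grip_force: 0.0
```

```bash
cat >> h.py <<'E'
def tool(tgt=None):
    s=read_state();R=Ro.from_rotvec(s['tcp_rot']).as_matrix();p=s['tool_pos']
    a=np.arctan2(R[1,0],R[0,0]);r=rel(LD,[p[0],p[1],a])
    print('t',round(s['time'],2),'tcp loader mm',(r[:2]*1000).round(1),'z',round(p[2]*1000,1),'toolx yaw',r[2].round(3),'tilt',R[:2,2].round(3),'F',s['wrist_force'].round(1),'w',round(s['width'],3),'q6',s['q'][5].round(2))
    if tgt is not None:
        X=place(LD,[tgt])[0]; print('delta in tool mm',(R.T@(X-p)*1000).round(1))
    return s
E
python3 - <<'E'
from h import *
import h
s=tool((-147,92,150))
cv2.imwrite('pics/w1.png',vision.read_camera('wrist')[:,:,::-1])
E
```

```text
t 4.18 tcp loader mm [-142.7   18.7] z 250.6 toolx yaw -1.576 tilt [-0.001 -0.001] F [0.1 0.3 0.2] w 0.878 q6 -1.01
delta in tool mm [-73.4   4.7 100.5]
```

View pics/w1.png

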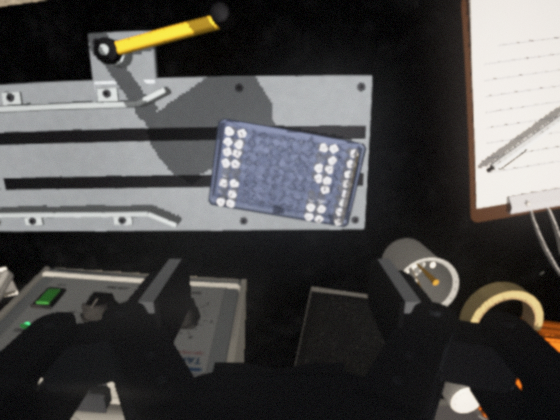

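The wrist view shows the rack's block-top corners at (222,121), (365,145), (347,226) and (210,202), plate back corners at (372,76) and (366,231), the beaker at (420,270) and the centrifuge at (120,320). I'll measure the rack relative to the loader in this one picture.

```bash
python3 - <<'E'
from h import *
s=read_state()
L,r=fit({'wrist':[((-240,-85,8),(372,76)),((-240,85,8),(366,231)),((2,-55,30),(148,104)),((2,55,30),(150,211))]},LD,s)
print(L,r.round(1),rel(LD,L))
P,r=fit({'wrist':[((74,-44,43),(222,121)),((-74,-44,43),(365,145)),((-74,44,43),(347,226)),((74,44,43),(210,202))]},[.53,.33,-1.8],s)
print(P,r.round(1),rel(LD,P),rel(L,P))
E
```

```text
[ 0.50907231  0.1886093  -1.62908829] [ 4.7  0.4  0.2 -0.5 -7.6  1.2 -0.2 -1. ] [-0.00445643 -0.00134385 -0.01466604]
[ 0.53090757  0.33367284 -1.80610644] [-1.6 -4.   3.3 -0.3  1.   1.6 -1.3  1.1] [-0.15033424  0.01414412 -0.19168419] [-0.14608925  0.01334693 -0.17701815]
```

{"op": "jog_arm", "data": {
  "turn": [
    [0,0,-0.005],
    [0,0,0],
    [0,0,0],
    [0,0,0],
    [0,0,0],
    [0,0,0],
    [0,0,0],
    [0,0,0],
    [0,0,0],
    [0,0,0],
    [0,0,0]
  ],
  "delta_pos": [
    [-0.035,0.005,0],
    [-0.039,0,0],
    [0,0,0.03],
    [0,0,0.03],
    [0,0,0.03],
    [0,0,0.03],
    [0,0,0.03],
    [0,0,0.03],
    [0,0,0.03],
    [0,0,0.02],
    [0,0,0]
  ],
  "gripper": [0.075,0.075,0.075,0.075,0.075,0.075,0.075,0.075,0.075,0.075,0.075]
}}

```text
time: 5.15
tool_pos: [0.605, 0.3251, 0.0146]
tcp_rot: [-0.078, -3.131, 0.008]
wrist_force: [-1.1, -1.2, -0.9]
width: 0.877
grip_force: 0.0
```

```bash
python3 - <<'E'
from h import *
tool((-147,55,20))
E
```

```text
t 5.15 tcp loader mm [-145.    88.5] z 14.6 toolx yaw -1.577 tilt [-0.01  -0.005] F [-1.1 -1.2 -0.9] w 0.877 q6 -1.06
delta in tool mm [33.6  1.8 -5.1]
```

{"op": "jog_arm", "data": {
  "turn": [
    [0,0,0],
    [0,0,0],
    [0,0,0],
    [0,0,0],
    [0,0,0],
    [0,0,0],
    [0,0,0],
    [0,0,0],
    [0,0,0],
    [0,0,0]
  ],
  "delta_pos": [
    [0,0,-0.004],
    [0,0,0],
    [0.003,0,0],
    [0.004,0,0],
    [0.004,0,0],
    [0.004,0,0],
    [0.004,0,0],
    [0.003,0,0],
    [0,0,0],
    [0,0,0]
  ],
  "gripper": [0.075,0.075,0.075,0.075,0.075,0.075,0.075,0.075,0.075,0.075]
}}

```text
time: 5.98
tool_pos: [0.5874, 0.3285, 0.0254]
tcp_rot: [-0.073, -3.141, 0.0]
wrist_force: [0.6, -1.6, -0.4]
width: 0.878
grip_force: 0.2
```

```bash
python3 - <<'E'
from h import *
tool((-147,55,20))
cv2.imwrite('pics/w2.png',vision.read_camera('wrist')[:,:,::-1])
E
```

```text
t 5.98 tcp loader mm [-147.6   70.8] z 25.4 toolx yaw -1.574 tilt [-0. -0.] F [ 0.6 -1.6 -0.4] w 0.878 q6 -1.05
delta in tool mm [15.8 -0.6  5.4]
```

View pics/w2.png

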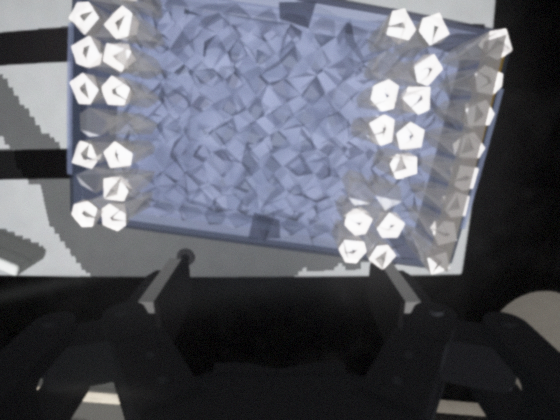

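The rear finger has met the flank and the rack's yaw is down to about −0.12 (lower edge from (135,228) to (435,265)). Continuing to y 55.

{"op": "jog_arm", "data": {
  "turn": [
    [0,0,-0.003],
    [0,0,0],
    [0,0,0],
    [0,0,0],
    [0,0,0],
    [0,0,0],
    [0,0,0],
    [0,0,0]
  ],
  "delta_pos": [
    [0.003,0,0.002],
    [0.003,0,0.002],
    [0.003,0,0],
    [0.003,0,0],
    [0.003,0,0],
    [0.001,0,0],
    [0,0,0],
    [0,0,0]
  ],
  "gripper": [0.075,0.075,0.075,0.075,0.075,0.075,0.075,0.075]
}}

```text
time: 6.7
tool_pos: [0.5709, 0.3289, 0.0209]
tcp_rot: [-0.068, -3.139, 0.001]
wrist_force: [0.3, -0.2, 0.8]
width: 0.879
grip_force: 0.0
```

```bash
python3 - <<'E'
from h import *
s=tool((-147,55,20))
cv2.imwrite('pics/w3.png',vision.read_camera('wrist')[:,:,::-1])
cv2.imwrite('pics/side3.png',vision.read_camera('side')[:,:,::-1])
E
```

```text
t 6.7 tcp loader mm [-147.3   54.3] z 20.9 toolx yaw -1.571 tilt [-0.001 -0.001] F [ 0.3 -0.2  0.8] w 0.879 q6 -1.04
delta in tool mm [-0.7 -0.3  0.9]
```

View pics/w3.png

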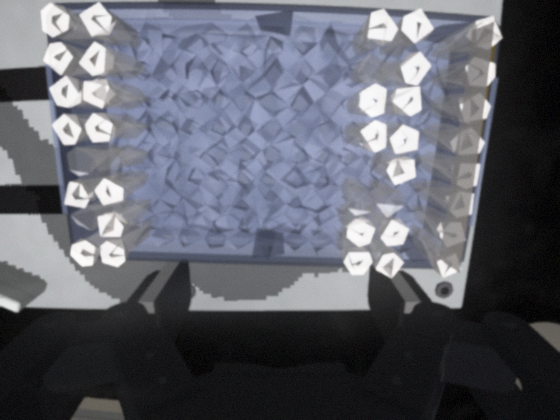

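```bash
python3 - <<'E'
from h import *
s=read_state()
P,r=fit({'wrist':[((74,-44,43),(42,5)),((-74,-44,43),(500,17)),((-74,44,43),(470,268)),((74,44,43),(70,258))]},[.53,.33,-1.65],s)
print(r.round(1),rel(LD,P))
for x in(-100,-200): print(proj('wrist',place(LD,[(x,85,8)]),s))
E
```

```text
[  2.1   0.3  -1.5   0.2 -10.7  -0.8   3.   -0.8] [-0.14342144 -0.00083431 -0.02729165]
[[186.26242761 310.09439902]]
[[383.33131245 309.95651508]]
```

The rack is now nearly square: y −1 mm, yaw −0.03. I'm retracting and moving behind it, turned a quarter.

{"op": "jog_arm", "data": {
  "turn": [
    [0,0,0],
    [0,0,0],
    [0,0,0],
    [0,0,0],
    [0,0,0],
    [0,0,0],
    [0,0,0],
    [0,0,0],
    [0,0,0],
    [0,0,0],
    [0,0,0]
  ],
  "delta_pos": [
    [-0.008,0,0],
    [-0.008,0,0],
    [0,0,0],
    [0,0,-0.035],
    [0,0,-0.035],
    [0,0,-0.035],
    [0,0,-0.035],
    [0.023,0.035,0],
    [0.023,0.035,0],
    [0.024,0.036,0],
    [0,0,0]
  ],
  "gripper": [0.075,0.075,0.075,0.075,0.075,0.075,0.055,0.055,0.055,0.055,0.055]
}}

```text
time: 7.72
tool_pos: [0.5199, 0.4417, 0.162]
tcp_rot: [-0.062, -3.14, -0.006]
wrist_force: [0.2, -0.1, -0.3]
width: 0.64
grip_force: 0.0
```

{"op": "jog_arm", "data": {
  "turn": [
    [0,0,0.12],
    [0,0,0.12],
    [0,0,0.12],
    [0,0,0.12],
    [0,0,0.12],
    [0,0,0.12],
    [0,0,0.12],
    [0,0,0.12],
    [0,0,0.12],
    [0,0,0.12],
    [0,0,0.12],
    [0,0,0.12],
    [0,0,0.12],
    [0,0,0.011],
    [0,0,0],
    [0,0,0]
  ],
  "delta_pos": [
    [0,0,0],
    [0,0,0],
    [0,0,0],
    [0,0,0],
    [0,0,0],
    [0,0,0],
    [0,0,0],
    [0,0,0],
    [0,0,0],
    [0,0,0],
    [0,0,0],
    [0,0,0],
    [0,0,0],
    [0,0,0],
    [0,0,0],
    [0,0,0]
  ],
  "gripper": [0.055,0.055,0.055,0.055,0.055,0.055,0.055,0.055,0.055,0.055,0.055,0.055,0.055,0.055,0.055,0.055]
}}

```text
time: 9.05
tool_pos: [0.5236, 0.4356, 0.1612]
tcp_rot: [2.267, 2.175, -0.0]
wrist_force: [-0.4, -0.2, 0.2]
width: 0.642
grip_force: 0.0
```

```bash
python3 - <<'E'
from h import *
tool((-250,0,20))
E
```

```text
t 9.05 tcp loader mm [-251.8    2.4] z 161.2 toolx yaw -3.139 tilt [-0. -0.] F [-0.4 -0.2  0.2] w 0.642 q6 0.7
delta in tool mm [ -1.8  -2.4 141.2]
```

{"op": "jog_arm", "data": {
  "turn": [
    [0,0,-0.002],
    [0,0,0],
    [0,0,0],
    [0,0,0],
    [0,0,0],
    [0,0,0],
    [0,0,0],
    [0,0,0],
    [0,0,0],
    [0,0,0],
    [0,0,0],
    [0,0,0],
    [0,0,0],
    [0,0,0],
    [0,0,0],
    [0,0,0],
    [0,0,0],
    [0,0,0],
    [0,0,0],
    [0,0,0]
  ],
  "delta_pos": [
    [0,-0.002,0.03],
    [0,0,0.03],
    [0,0,0.03],
    [0,0,0.03],
    [0,0,0.022],
    [0,0,0],
    [-0.003,0,0],
    [-0.003,0,0],
    [-0.003,0,0],
    [-0.003,0,0],
    [-0.003,0,0],
    [-0.003,0,0],
    [-0.003,0,0],
    [-0.003,0,0],
    [-0.003,0,0],
    [-0.003,0,0],
    [-0.003,0,0],
    [-0.003,0,0],
    [0,0,0],
    [0,0,0]
  ],
  "gripper": [0.055,0.055,0.055,0.055,0.055,0.055,0.055,0.055,0.055,0.055,0.055,0.055,0.055,0.055,0.055,0.055,0.055,0.055,0.055,0.055]
}}

```text
time: 10.72
tool_pos: [0.52, 0.3993, 0.0191]
tcp_rot: [2.267, 2.174, -0.001]
wrist_force: [0.4, 1.0, -0.1]
width: 0.635
grip_force: 0.5
```

{"op": "jog_arm", "data": {
  "turn": [
    [0,0,0],
    [0,0,0],
    [0,0,0],
    [0,0,0],
    [0,0,0],
    [0,0,0],
    [0,0,0],
    [0,0,0],
    [0,0,0],
    [0,0,0],
    [0,0,0],
    [0,0,0],
    [0,0,0],
    [0,0,0],
    [0,0,0],
    [0,0,0],
    [0,0,0]
  ],
  "delta_pos": [
    [-0.004,0,0],
    [-0.005,0,0],
    [-0.005,0,0],
    [-0.005,0,0],
    [-0.005,0,0],
    [-0.005,0,0],
    [-0.005,0,0],
    [-0.005,0,0],
    [-0.005,0,0],
    [-0.005,0,0],
    [-0.005,0,0],
    [-0.005,0,0],
    [-0.005,0,0],
    [-0.005,0,0],
    [-0.003,0,0],
    [0,0,0],
    [0,0,0]
  ],
  "gripper": [0.055,0.055,0.055,0.055,0.055,0.055,0.055,0.055,0.055,0.055,0.055,0.055,0.055,0.055,0.055,0.055,0.055]
}}

```text
time: 12.13
tool_pos: [0.5169, 0.3274, 0.0193]
tcp_rot: [2.268, 2.174, -0.001]
wrist_force: [-0.7, 0.4, 0.7]
width: 0.646
grip_force: 0.0
```

```bash
python3 - <<'E'
from h import *
s=tool((-130,0,20))
w=vision.read_camera('wrist')[:,:,::-1]; d=vision.read_camera('side')[130:340,180:380,::-1]
W=np.zeros((560,800,3),np.uint8)
W[:315,:420]=cv2.resize(w,(420,315)); W[:399,420:]=cv2.resize(d,None,fx=1.9,fy=1.9,interpolation=cv2.INTER_CUBIC)
cv2.imwrite('pics/mid.png',W);cv2.imwrite('pics/w4.png',w)
E
```

```text
t 12.13 tcp loader mm [-143.5    0.4] z 19.3 toolx yaw -3.14 tilt [-0. -0.] F [-0.7  0.4  0.7] w 0.646 q6 0.57
delta in tool mm [-13.5  -0.4  -0.7]
```

View pics/mid.png

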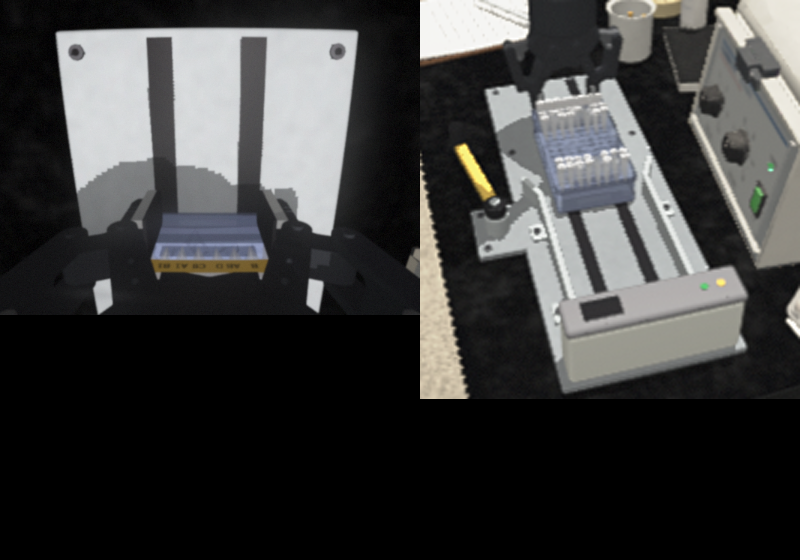

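Wrist: rear face flush between the fingers, and symmetric to the stripes. Side: rack between the lead-in tips, front bottom corners at crop (563,210) and (633,198). Checking numerically.

```bash
python3 - <<'E'
from h import *
S=lambda u,v:((u-420)/1.9+180,v/1.9+130)
for y in(-44,44):
  for z in (8,43):
    q=proj('side',place(LD,[(15.5,y,z)]))[0]; print(y,z,((q-[180,130])*1.9+[420,0]).round(1))
P,r=fit({'side':[((74,-44,8),S(563,210)),((74,44,8),S(633,198))]},[.52,.24,-1.6]);print(rel(LD,P),r.round(1))
s=read_state()
print(proj('wrist',place(LD,[(-240,-85,8),(-240,85,8)]),s)*.75)
print(proj('wrist',place(LD,[(-132.5,-44,43),(-132.5,44,43)]),s)*.75)
d=cv2.imread('pics/mid.png')[100:240,500:700]
cv2.imwrite('pics/mz.png',cv2.resize(d,None,fx=4,fy=4,interpolation=cv2.INTER_CUBIC))
E
```

```text
-44 8 [556.3 211.6]
-44 43 [554.9 186.8]
44 8 [635.8 197.5]
44 43 [636.6 172.9]
[-0.0588813   0.00369453 -0.01367115] [-2.3  0.3  2.8 -0.4]
[[ 54.54825465  32.52486472]
 [359.05878309  32.6514941 ]]
[[122.36805708 239.90795053]
 [290.25735008 240.16755348]]
```

View pics/mz.png

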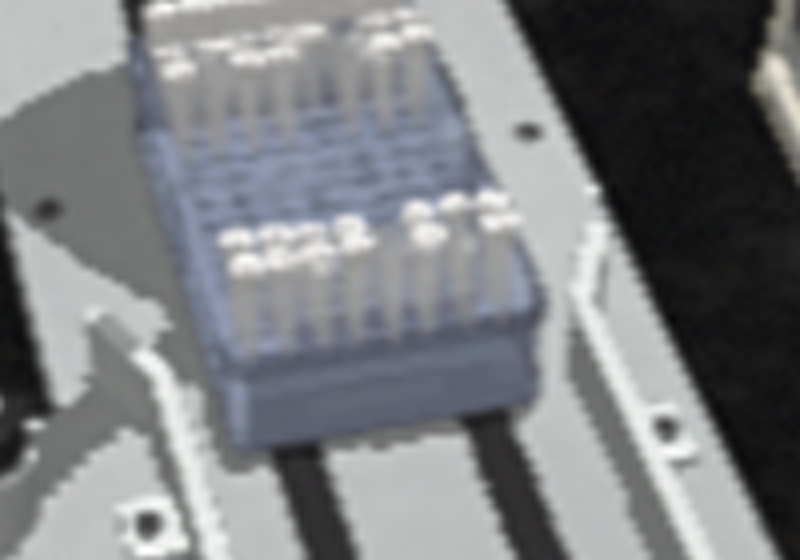

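The rack is centred and square to within the resolution. I've used all the picture views, so from here I rely on numbers. Continuing down the lane.

{"op": "jog_arm", "data": {
  "turn": [
    [0,0,0],
    [0,0,0],
    [0,0,0],
    [0,0,0],
    [0,0,0],
    [0,0,0],
    [0,0,0],
    [0,0,0],
    [0,0,0],
    [0,0,0],
    [0,0,0],
    [0,0,0],
    [0,0,0],
    [0,0,0],
    [0,0,0],
    [0,0,0],
    [0,0,0],
    [0,0,0],
    [0,0,0]
  ],
  "delta_pos": [
    [-0.003,0,0],
    [-0.005,0,0],
    [-0.005,0,0],
    [-0.005,0,0],
    [-0.005,0,0],
    [-0.005,0,0],
    [-0.005,0,0],
    [-0.005,0,0],
    [-0.005,0,0],
    [-0.005,0,0],
    [-0.005,0,0],
    [-0.005,0,0],
    [-0.005,0,0],
    [-0.005,0,0],
    [-0.005,0,0],
    [-0.005,0,0],
    [-0.003,0,0],
    [0,0,0],
    [0,0,0]
  ],
  "gripper": [0.055,0.055,0.055,0.055,0.055,0.055,0.055,0.055,0.055,0.055,0.055,0.055,0.055,0.055,0.055,0.055,0.055,0.055,0.055]
}}

```text
time: 13.82
tool_pos: [0.5129, 0.246, 0.0188]
tcp_rot: [-2.268, -2.174, 0.003]
wrist_force: [-0.7, 0.7, -0.3]
width: 0.644
grip_force: 0.0
```

```bash
python3 - <<'E'
from h import *
s=tool((10,0,20))
w=vision.read_camera('wrist');print('blue rack cols by row:')
b=w.astype(int);m=(b[:,:,2]-b[:,:,0]>25)
for r in(285,295,305,315):
    c=np.where(m[r])[0];print(r,c.min() if len(c) else 0,c.max() if len(c) else 0,len(c))
print(proj('wrist',place(LD,[(-240,-85,8),(-240,85,8)]),s))
E
```

```text
t 13.82 tcp loader mm [-62.   0.] z 18.8 toolx yaw -3.14 tilt [-0.001 -0.001] F [-0.7  0.7 -0.3] w 0.644 q6 0.45
delta in tool mm [-72.   -0.1  -1.1]
blue rack cols by row:
285 0 0 0
295 231 339 53
305 217 343 127
315 212 345 31
[[  60.5047296  -167.69935383]
 [ 493.60329562 -168.31897477]]
```

```bash
python3 - <<'E'
from h import *
b=vision.read_camera('side').astype(int);m=(b[:,:,2]-b[:,:,0]>20)
P=lambda x,y,z:proj('side',place(LD,[(x,y,z)]))[0].round(1)
print('pred front L/R z8,z43',P(97-74+74,-44,8),P(97,-44,43),P(97,44,8),P(97,44,43))
print('rail front tops',P(97,-55,30),P(97,55,30))
for r in range(240,275,3):
    c=np.where(m[r,220:330])[0]+220; print(r,(c.min(),c.max(),len(c)) if len(c) else None)
E
```

```text
pred front L/R z8,z43 [260.6 270.2] [260.1 256.9] [305.4 261.5] [306.2 248.3]
rail front tops [254.4 263. ] [311.5 252.3]
240 (np.int64(254), np.int64(258), 5)
243 (np.int64(254), np.int64(302), 7)
246 (np.int64(255), np.int64(303), 8)
249 (np.int64(256), np.int64(303), 11)
252 (np.int64(257), np.int64(297), 12)
255 (np.int64(258), np.int64(300), 22)
258 (np.int64(259), np.int64(301), 23)
261 (np.int64(260), np.int64(302), 20)
264 (np.int64(261), np.int64(282), 7)
267 (np.int64(261), np.int64(272), 6)
270 None
273 None
```

{"op": "jog_arm", "data": {
  "turn": [
    [0,0,0],
    [0,0,0],
    [0,0,0],
    [0,0,0],
    [0,0,0],
    [0,0,0],
    [0,0,0],
    [0,0,0],
    [0,0,0],
    [0,0,0],
    [0,0,0],
    [0,0,0],
    [0,0,0],
    [0,0,0],
    [0,0,0],
    [0,0,0],
    [0,0,0],
    [0,0,0],
    [0,0,0]
  ],
  "delta_pos": [
    [-0.003,0,0],
    [-0.005,0,0],
    [-0.005,0,0],
    [-0.005,0,0],
    [-0.005,0,0],
    [-0.005,0,0],
    [-0.005,0,0],
    [-0.005,0,0],
    [-0.005,0,0],
    [-0.005,0,0],
    [-0.005,0,0],
    [-0.005,0,0],
    [-0.005,0,0],
    [-0.005,0,0],
    [-0.004,0,0],
    [-0.003,0,0],
    [-0.002,0,0],
    [0,0,0],
    [0,0,0]
  ],
  "gripper": [0.055,0.055,0.055,0.055,0.055,0.055,0.055,0.055,0.055,0.055,0.055,0.055,0.055,0.055,0.055,0.055,0.055,0.055,0.055]
}}

```text
time: 15.5
tool_pos: [0.5103, 0.1698, 0.0193]
tcp_rot: [2.268, 2.174, -0.0]
wrist_force: [0.1, 0.1, 0.6]
width: 0.643
grip_force: 0.0
```

{"op": "jog_arm", "data": {
  "turn": [
    [0,0,0],
    [0,0,0],
    [0,0,0],
    [0,0,0],
    [0,0,0],
    [0,0,0],
    [0,0,0]
  ],
  "delta_pos": [
    [-0.001,0,0],
    [-0.001,0,0],
    [-0.001,0,0],
    [-0.001,0,0],
    [-0.001,0,0],
    [0,0,0],
    [0,0,0]
  ],
  "gripper": [0.055,0.055,0.055,0.055,0.055,0.055,0.055]
}}

```text
time: 16.08
tool_pos: [0.5101, 0.1649, 0.0193]
tcp_rot: [2.267, 2.174, 0.0]
wrist_force: [-0.0, 1.3, -0.3]
width: 0.642
grip_force: 0.5
```

```bash
python3 - <<'E'
from h import *
s=tool((27,0,20))
E
```

```text
t 16.08 tcp loader mm [19.1  0.8] z 19.3 toolx yaw -3.14 tilt [ 0. -0.] F [-0.   1.3 -0.3] w 0.642 q6 0.31
delta in tool mm [-7.9 -0.8 -0.7]
```

{"op": "jog_arm", "data": {
  "turn": [
    [0,0,0],
    [0,0,0],
    [0,0,0],
    [0,0,0],
    [0,0,0],
    [0,0,0],
    [0,0,0],
    [0,0,0]
  ],
  "delta_pos": [
    [-0.001,0.0002,0],
    [-0.001,0.0002,0],
    [-0.001,0,0],
    [-0.001,0,0],
    [-0.001,0,0],
    [-0.001,0,0],
    [0,0,0],
    [0,0,0]
  ],
  "gripper": [0.055,0.055,0.055,0.055,0.055,0.055,0.055,0.055]
}}

```text
time: 16.75
tool_pos: [0.5102, 0.1588, 0.0193]
tcp_rot: [2.267, 2.174, -0.0]
wrist_force: [0.4, 1.2, 1.1]
width: 0.643
grip_force: 0.3
```

{"op": "jog_arm", "data": {
  "turn": [
    [0,0,0],
    [0,0,0],
    [0,0,0],
    [0,0,0]
  ],
  "delta_pos": [
    [-0.001,0,0],
    [-0.001,0,0],
    [0,0,0],
    [0,0,0]
  ],
  "gripper": [0.055,0.055,0.055,0.055]
}}

```text
time: 17.08
tool_pos: [0.5102, 0.1582, 0.0194]
tcp_rot: [-2.267, -2.173, -0.003]
wrist_force: [1.0, 6.8, 0.2]
width: 0.648
grip_force: 3.4
```

The rack stalled at about x 111 mm with 6.8 N, which is home. I'm backing off, rising and going to the retaining arm's knob with the fingers shut.

{"op": "jog_arm", "data": {
  "turn": [
    [0,0,0],
    [0,0,0],
    [0,0,0],
    [0,0,0],
    [0,0,0],
    [0,0,0],
    [0,0,0],
    [0,0,0],
    [0,0,0],
    [0,0,0],
    [0,0,0],
    [0,0,0],
    [0,0,0]
  ],
  "delta_pos": [
    [0.008,0,0],
    [0.014,0,0],
    [0.014,0,0],
    [0,0,0],
    [0,0,-0.03],
    [0,0,-0.03],
    [0,0,-0.03],
    [0.015,-0.033,0],
    [0.015,-0.033,0],
    [0.015,-0.033,0],
    [0.015,-0.033,0],
    [0.014,-0.034,0],
    [0,0,0]
  ],
  "gripper": [0.055,0.055,0.055,0.055,0.055,0.055,0,0,0,0,0,0,0]
}}

```text
time: 18.17
tool_pos: [0.3432, 0.2751, 0.1084]
tcp_rot: [-2.261, -2.178, 0.006]
wrist_force: [0.5, -0.6, -1.0]
width: 0.0
grip_force: 0.0
```

{"op": "jog_arm", "data": {
  "turn": [
    [0,0,-0.12],
    [0,0,-0.12],
    [0,0,-0.12],
    [0,0,-0.12],
    [0,0,-0.12],
    [0,0,-0.12],
    [0,0,-0.12],
    [0,0,-0.12],
    [0,0,-0.12],
    [0,0,-0.12],
    [0,0,-0.12],
    [0,0,-0.12],
    [0,0,-0.12],
    [0,0,-0.12],
    [0,0,-0.1],
    [0,0,0],
    [0,0,0]
  ],
  "delta_pos": [
    [0,0,0],
    [0,0,0],
    [0,0,0],
    [0,0,0],
    [0,0,0],
    [0,0,0],
    [0,0,0],
    [0,0,0],
    [0,0,0],
    [0,0,0],
    [0,0,0],
    [0,0,0],
    [0,0,0],
    [0,0,0],
    [0,0,0],
    [0,0,0],
    [0,0,0]
  ],
  "gripper": [0,0,0,0,0,0,0,0,0,0,0,0,0,0,0,0,0]
}}

```text
time: 19.58
tool_pos: [0.349, 0.274, 0.1093]
tcp_rot: [-0.259, 3.131, -0.0]
wrist_force: [-0.3, 0.2, -0.7]
width: 0.002
grip_force: 0.0
```

```bash
python3 - <<'E'
from h import *
s=tool((-84,-167,50))
b=vision.read_camera('side').astype(int)
# rack: blue extents vs prediction at x=111
P=lambda x,y,z:proj('side',place(LD,[(x,y,z)]))[0].round(1)
m=(b[:,:,2]-b[:,:,0]>20)
print('rack rear top pred',P(37,-44,43),P(37,44,43),'front',P(185,-44,43),P(185,44,43))
for r in range(206,262,5):
    c=np.where(m[r,220:340])[0]+220; print(r,(c.min(),c.max(),len(c)) if len(c) else None)
# yellow bar
y=(b[:,:,0]>140)&(b[:,:,1]>110)&(b[:,:,2]<80);y[:, :190]=0;y[:,250:]=0;y[:180]=0;y[260:]=0
v,u=np.where(y);X=np.c_[u,v]
d=cv2.fitLine(X.astype(np.float32),cv2.DIST_L2,0,.01,.01).ravel();print('bar n',len(u),d)
a=np.array([ray('side',d[2:]+k*d[:2],.041) for k in(-8,8)])
A,B=[rel(LD,[*p[:2],0])[:2] for p in a];e=B-A;e=-e if e[0]>0 else e
print('q',np.arctan2(-e[0],e[1]))
E
```

```text
t 19.58 tcp loader mm [ -82.7 -164.9] z 109.3 toolx yaw -1.362 tilt [ 0. -0.] F [-0.3  0.2 -0.7] w 0.002 q6 -1.13
delta in tool mm [ 1.8  1.7 59.3]
rack rear top pred [253.2 235.4] [297.  227.8] front [271.7 293.4] [321.7 283. ]
206 None
211 None
216 None
221 None
226 None
231 None
236 None
241 (np.int64(256), np.int64(257), 2)
246 (np.int64(257), np.int64(303), 7)
251 (np.int64(257), np.int64(306), 28)
256 (np.int64(258), np.int64(306), 47)
261 (np.int64(260), np.int64(310), 51)
bar n 34 [  0.49396315   0.8694828  208.38235    220.05882   ]
q 1.778553769321294
```

{"op": "jog_arm", "data": {
  "turn": [
    [0,0,0],
    [0,0,0],
    [0,0,0],
    [0,0,0],
    [0,0,0],
    [0,0,0],
    [0,0,0],
    [0,0,0.05],
    [0,0,0.05],
    [0,0,0.05],
    [0,0,0.05],
    [0,0,0.05],
    [0,0,0.05],
    [0,0,0.05],
    [0,0,0.05],
    [0,0,0.05],
    [0,0,0]
  ],
  "delta_pos": [
    [0.001,0.001,0.02],
    [0,0,0.02],
    [0,0,0.019],
    [0,0,0],
    [-0.005,0,0],
    [-0.005,0,0],
    [-0.004,0,0],
    [-0.0058,0.00085,0],
    [-0.0058,0.00085,0],
    [-0.0058,0.00085,0],
    [-0.0058,0.00085,0],
    [-0.0058,0.00085,0],
    [-0.0058,0.00085,0],
    [-0.0058,0.00085,0],
    [-0.0058,0.00085,0],
    [-0.0058,0.00085,0],
    [0,0,0]
  ],
  "gripper": [0,0,0,0,0,0,0,0,0,0,0,0,0,0,0,0,0]
}}

```text
time: 21.05
tool_pos: [0.416, 0.2837, 0.0519]
tcp_rot: [0.446, 3.107, 0.003]
wrist_force: [0.2, -0.7, 0.5]
width: 0.003
grip_force: 0.0
```

```bash
cat >> h.py <<'E'
def bar():
    b=vision.read_camera('side').astype(int)
    y=(b[:,:,0]>130)&(b[:,:,1]>100)&(b[:,:,2]<90)&(b[:,:,0]-b[:,:,2]>60);y[:, :190]=0;y[:,312:]=0;y[:180]=0;y[275:]=0
    n,l,st,c=cv2.connectedComponentsWithStats(y.astype(np.uint8));k=1+np.argmax(st[1:,4]);v,u=np.where(l==k)
    d=cv2.fitLine(np.c_[u,v].astype(np.float32),cv2.DIST_L2,0,.01,.01).ravel()
    A,B=[rel(LD,[*ray('side',d[2:]+k*d[:2],.041)[:2],0])[:2] for k in(-8,8)]
    e=B-A;q=np.arctan2(-e[0],e[1]);print('bar n',len(u),'q',q,'or',q+np.pi,'u',u.min(),u.max(),'at',((A+B)/2).round(3))
E
python3 - <<'E'
from h import *
q=1.778-.45
s=tool((22-116*np.sin(q)-20*np.cos(q),-108+116*np.cos(q)-20*np.sin(q),49));bar()
E
```

```text
t 21.05 tcp loader mm [-95.4 -98.4] z 51.9 toolx yaw -1.812 tilt [0.003 0.002] F [ 0.2 -0.7  0.5] w 0.003 q6 -0.74
delta in tool mm [ 1.1 -0.3  2.9]
bar n 169 q 1.310508880671827 or 4.452101534261621 u 218 227 at [-0.033 -0.093]
```

The arm follows, now at q 1.31. Continuing along the arc.

{"op": "jog_arm", "data": {
  "turn": [
    [0,0,0.05],
    [0,0,0.05],
    [0,0,0.05],
    [0,0,0.05],
    [0,0,0.05],
    [0,0,0.05],
    [0,0,0.05],
    [0,0,0.05],
    [0,0,0.05],
    [0,0,0.05],
    [0,0,0.05],
    [0,0,0.05],
    [0,0,0.05],
    [0,0,0.05],
    [0,0,0.05],
    [0,0,0.05],
    [0,0,0.05],
    [0,0,0.05],
    [0,0,0],
    [0,0,0]
  ],
  "delta_pos": [
    [-0.0058,0.00085,0.001],
    [-0.0058,0.00085,0],
    [-0.0058,0.00085,0],
    [-0.0058,0.00085,0],
    [-0.0058,0.00085,0],
    [-0.0058,0.00085,0],
    [-0.0058,0.00085,0],
    [-0.0058,0.00085,0],
    [-0.0058,0.00085,0],
    [-0.0058,0.00085,0],
    [-0.0058,0.00085,0],
    [-0.0058,0.00085,0],
    [-0.0058,0.00085,0],
    [-0.0058,0.00085,0],
    [-0.0058,0.00085,0],
    [-0.0058,0.00085,0],
    [-0.0058,0.00085,0],
    [-0.0058,0.00085,0],
    [0,0,0],
    [0,0,0]
  ],
  "gripper": [0,0,0,0,0,0,0,0,0,0,0,0,0,0,0,0,0,0,0,0]
}}

```text
time: 22.77
tool_pos: [0.5003, 0.2286, 0.0499]
tcp_rot: [1.749, 2.609, 0.001]
wrist_force: [0.7, 0.7, 0.3]
width: -0.005
grip_force: 0.0
```

```bash
python3 - <<'E'
from h import *
s=tool((2,8,49));bar()
E
```

```text
t 22.77 tcp loader mm [-44.1 -11.9] z 49.9 toolx yaw -2.708 tilt [0.001 0.   ] F [0.7 0.7 0.3] w -0.005 q6 -0.01
delta in tool mm [-50.2  -1.3   0.9]
bar n 270 q 0.4280307814596104 or 3.5696234350494036 u 224 265 at [ 0.003 -0.052]
```

{"op": "jog_arm", "data": {
  "turn": [
    [0,0,0.05],
    [0,0,0.05],
    [0,0,0.05],
    [0,0,0.05],
    [0,0,0.05],
    [0,0,0.05],
    [0,0,0.05],
    [0,0,0.02],
    [0,0,0.02],
    [0,0,0.02],
    [0,0,0],
    [0,0,0]
  ],
  "delta_pos": [
    [-0.0058,0.00085,0],
    [-0.0058,0.00085,0],
    [-0.0058,0.00085,0],
    [-0.0058,0.00085,0],
    [-0.0058,0.00085,0],
    [-0.0058,0.00085,0],
    [-0.0058,0.00085,0],
    [-0.0023,0.0004,0],
    [-0.0023,0.0004,0],
    [-0.0023,0.0004,0],
    [0,0,0],
    [0,0,0]
  ],
  "gripper": [0,0,0,0,0,0,0,0,0,0,0,0]
}}

```text
time: 23.82
tool_pos: [0.5165, 0.1838, 0.0493]
tcp_rot: [2.245, 2.198, 0.0]
wrist_force: [-0.1, -0.4, 0.1]
width: 0.001
grip_force: 0.0
```

```bash
python3 - <<'E'
from h import *
s=tool((2,8,49));bar()
E
```

```text
t 23.82 tcp loader mm [0.  6.2] z 49.3 toolx yaw -3.119 tilt [ 0. -0.] F [-0.1 -0.4  0.1] w 0.001 q6 0.32
delta in tool mm [-2.   1.7  0.3]
bar n 262 q 0.05938236803778633 or 3.2009750216275794 u 225 274 at [ 0.027 -0.057]
```

Almost shut. I'll press gently on to the stop, watching the force.

{"op": "jog_arm", "data": {
  "turn": [
    [0,0,0.02],
    [0,0,0],
    [0,0,0],
    [0,0,0],
    [0,0,0],
    [0,0,0]
  ],
  "delta_pos": [
    [-0.001,0,0],
    [-0.001,0,0],
    [-0.001,0,0],
    [-0.001,0,0],
    [0,0,0],
    [0,0,0]
  ],
  "gripper": [0,0,0,0,0,0]
}}

```text
time: 24.37
tool_pos: [0.5166, 0.1825, 0.0495]
tcp_rot: [-2.267, -2.171, -0.006]
wrist_force: [-1.1, 11.0, -2.5]
width: -0.001
grip_force: 5.3
```

At the stop with 11 N. I'll hold briefly, back off, and check.

{"op": "jog_arm", "data": {
  "turn": [
    [0,0,0],
    [0,0,0],
    [0,0,0],
    [0,0,0],
    [0,0,0],
    [0,0,0],
    [0,0,0],
    [0,0,0],
    [0,0,0],
    [0,0,0],
    [0,0,0]
  ],
  "delta_pos": [
    [0.001,0,0],
    [0,0,0],
    [0,0,0],
    [0.005,0,0],
    [0.015,0,0],
    [0.02,0,0],
    [0,0,-0.03],
    [0,0,-0.03],
    [0,0,-0.03],
    [0,0,0],
    [0,0,0]
  ],
  "gripper": [0,0,0,0,0,0,0,0,0,0,0]
}}

```text
time: 25.28
tool_pos: [0.5199, 0.2214, 0.142]
tcp_rot: [2.265, 2.173, 0.007]
wrist_force: [-0.5, -1.2, -0.8]
width: -0.0
grip_force: 0.0
```

```bash
python3 - <<'E'
from h import *
s=tool();bar()
b=vision.read_camera('side').astype(int);m=(b[:,:,2]-b[:,:,0]>20)
for r in range(236,266,5):
    c=np.where(m[r,220:340])[0]+220; print(r,(c.min(),c.max(),len(c)) if len(c) else None)
a=cv2.imread('pics/side0.png').astype(int)
# bystanders: image change near beaker and timer
for n,(u0,u1,v0,v1) in dict(beaker=(275,305,125,165),timer=(370,420,262,322)).items():
    print(n,np.abs(a[v0:v1,u0:u1]-b[v0:v1,u0:u1,::-1]).mean())
E
```

```text
t 25.28 tcp loader mm [-37.7   8.1] z 142.0 toolx yaw -3.14 tilt [0.005 0.001] F [-0.5 -1.2 -0.8] w -0.0 q6 0.4
bar n 240 q 0.1193758995471932 or 3.2609685531369865 u 225 274 at [ 0.027 -0.052]
236 None
241 (np.int64(256), np.int64(256), 1)
246 (np.int64(257), np.int64(303), 7)
251 (np.int64(257), np.int64(306), 27)
256 (np.int64(258), np.int64(306), 47)
261 (np.int64(260), np.int64(310), 51)
beaker 39.81472222222222
timer 1.0255555555555556
```

The bar reading is noisy and the arm hides the beaker, so I'll move well clear and check again.

{"op": "jog_arm", "data": {
  "turn": [
    [0,0,0],
    [0,0,0],
    [0,0,0],
    [0,0,0],
    [0,0,0],
    [0,0,0],
    [0,0,0],
    [0,0,0],
    [0,0,0]
  ],
  "delta_pos": [
    [0,-0.02,-0.03],
    [0,-0.02,-0.03],
    [0,-0.02,-0.03],
    [0,-0.03,-0.02],
    [0,-0.03,0],
    [0,-0.01,0],
    [0,0,0],
    [0,0,0],
    [0,0,0]
  ],
  "gripper": [0,0,0,0,0,0,0,0,0]
}}

```text
time: 26.13
tool_pos: [0.3884, 0.2259, 0.2478]
tcp_rot: [-2.268, -2.174, 0.003]
wrist_force: [0.8, 0.5, -0.4]
width: -0.001
grip_force: 0.0
```

```bash
python3 - <<'E'
from h import *
s=tool();bar()
im=vision.read_camera('side');b=im.astype(int)
a=cv2.imread('pics/side0.png').astype(int)
for n,(u0,u1,v0,v1) in dict(beaker=(275,305,125,165),timer=(370,420,262,322)).items():
    print(n,np.abs(a[v0:v1,u0:u1]-b[v0:v1,u0:u1,::-1]).mean())
y=(b[:,:,0]-b[:,:,2]>60)&(b[:,:,0]>100);y[:,:215]=0;y[:,312:]=0;y[:200]=0;y[275:]=0
P=lambda q,d,o,z:proj('side',place(LD,[(22-d*np.sin(q)+o*np.cos(q),-108+d*np.cos(q)+o*np.sin(q),z)]))[0]
for u in(228,236,244,252,260,268,274):
    v=np.where(y[:,u])[0]
    pr=[]
    for q in(0,.1):
        for o,z in((-6,44),(6,32)):
            A,B=P(q,10,o,z),P(q,105,o,z);pr.append(round(float(A[1]+(u-A[0])*(B-A)[1]/(B-A)[0]),1))
    print(u,v.min() if len(v) else None,v.max() if len(v) else None,'q0',pr[:2],'q.1',pr[2:])
c=vision.read_camera('scene').astype(int);yy=(c[:,:,0]-c[:,:,2]>60)&(c[:,:,0]>100);yy[:200]=0;yy[260:]=0;yy[:,:260]=0;yy[:,360:]=0
Q=lambda q,d,z:proj('scene',place(LD,[(22-d*np.sin(q),-108+d*np.cos(q),z)]))[0].round(1)
v,u=np.where(yy);print('scene bar',len(u),u.min(),u.max(),[ (k,v[u==k].mean().round(1)) for k in np.unique(u)[::4]])
print([Q(q,d,40) for q in(0,.1) for d in(15,60,105)])
E
```

```text
t 26.13 tcp loader mm [ -36.4 -123.6] z 247.8 toolx yaw -3.14 tilt [-0.002 -0.001] F [ 0.8  0.5 -0.4] w -0.001 q6 0.51
bar n 91 q -0.0001512609881767127 or 3.1414413926016165 u 225 256 at [ 0.033 -0.067]
beaker 2.851111111111111
timer 1.1503333333333334
228 234 240 q0 [232.0, 240.9] q.1 [231.3, 240.3]
236 232 239 q0 [230.6, 239.5] q.1 [229.4, 238.4]
244 231 238 q0 [229.3, 238.1] q.1 [227.5, 236.4]
252 230 236 q0 [227.9, 236.7] q.1 [225.6, 234.5]
260 228 231 q0 [226.6, 235.3] q.1 [223.7, 232.5]
268 227 231 q0 [225.2, 233.9] q.1 [221.8, 230.5]
274 229 229 q0 [224.2, 232.9] q.1 [220.4, 229.1]
scene bar 170 297 319 [(np.int64(297), np.float64(216.0)), (np.int64(301), np.float64(214.2)), (np.int64(305), np.float64(217.2)), (np.int64(309), np.float64(220.2)), (np.int64(313), np.float64(226.5)), (np.int64(317), np.float64(229.0))]
[array([319.7, 230.2]), array([310.1, 222.8]), array([301. , 215.8]), array([319.2, 230.3]), array([308.2, 223.4]), array([297.8, 216.9])]
```

Bar edges match q = 0, the beaker and timer pixels are unchanged, and the arm is clear. Handing in.

```bash
python3 -c "
from workcell import ticket
print(ticket.finish_job())"
```

```text
the job is handed in; nothing more can be done
None
```

The rack is home against the buffers and the retaining arm is shut behind it. The beaker and timer are where they stood, and the job was handed in at about 26 s; the hand-in returned no verdict, so these results rest on my own camera and force readings.

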